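# Part off the bench tray and sort abrasives from colours

### The job

Keep the grit away from the colours. First, while the tray is still clear, slide the loose divider down between the guide ribs in the middle of the tray until it is fully home on the floor; then put the sanding block and the rubbing stone flat in the bay with the brown abrasive sheets, and stand the ink pot and the red-capped jar upright in the bay with the white paper. Set everything down side by side on the bottom of its bay, without dropping anything.

Things in the scene. Friction and masses are not known exactly. Their poses are not given: they have to be found in the camera images.
- tray: Open wooden bench tray, fixed; outside 181 (its x) x 232 mm (its y), 46 mm high, walls 8 mm, floor 6 mm thick; inside 165 x 216 mm. Origin: centre of its underside, z up. Upright light-wood guide ribs at y = 0 on the walls at +x and -x take the divider, which makes two bays, on the +y and -y side, each 165 (x) x 103 mm (y).
- guides (a point): Point on the top of the tray's floor midway between the two pairs of guide ribs, axes as the tray's: where the centre of the divider's underside goes, divider along x. The ribs stand 10 mm out from the walls, 6 mm thick, up to the rim; the slot between a pair is 14 mm wide, flared to 24 mm over the top 8 mm.
- divider: Loose flat divider board of light wood with a darker top edge, 160 mm long (its x), 10 mm thick (its y), 62.5 mm high; stands upright on its long edge on the table, and can be pinched from above across its 10 mm thickness. Origin: centre of its underside. Either end may go to either side of the tray.
- abrasive_sheets: Stack of reddish-brown spare abrasive sheets lying on the tray's floor in the middle of one bay (2 mm thick, 142 x 82 mm, fixed). It marks the abrasives' bay, which is the +y bay or the -y bay of the tray. Origin: centre of its underside (on the floor, 61 mm from the tray's middle), axes as the tray's.
- white_paper: Stack of white paper sheets lying on the tray's floor in the middle of the other bay (2 mm thick, 142 x 82 mm, fixed). It marks the clean bay, for the colours. Origin: centre of its underside, axes as the tray's.
- sanding_block: Brown cork sanding block with abrasive paper under it, 56 mm (its x) x 86 mm (its y) x 27 mm high, an abrasive; lies flat, grip across the 56 mm. Origin: centre of its underside.
- stone: Grey-green two-layer rubbing stone, 28 mm (its x) x 66 mm (its y) x 22 mm high, an abrasive; lies flat, grip across the 28 mm. Origin: centre of its underside.
- ink_pot: Small white colour pot with a black rim, 36 mm across, 34 mm high, standing upright. Origin: centre of its underside.
- red_jar: Small colour jar with a red screw cap, 38 mm across, 46 mm high, standing upright. Origin: centre of its underside.

How it is judged:
By the outcome, as a careful person would: the job done as asked, in the order asked, and still so for the second after the job is handed in, with the robot touching nothing.
It also fails if it takes over 128 s, if anything falls off the work surface, if the arm or the gripper's body presses on something with over 40 N, if the wrist force passes 120 N, or if a joint passes its speed limit or range.

### The arm

A 6-joint arm with a two-finger parallel gripper is mounted at the origin on the work surface; the furniture and walls round the work are solid. World frame = base frame: x ahead of the robot, y to its left, z up, the work surface at z = 0. Lengths are in m, angles in rad, forces in N, time in s.
With the tool pointing down it reaches from about 0.275 to 0.875 m from the base axis. Payload 12.5 kg.
Tool frame: the origin (TCP) lies at the very end of the fingers, on their centre line; the grasp point (between the pads) lies 19 mm behind it; z points along the fingers, y is the line along which they close (so a half turn about z gives the same grasp; the last joint's range is limited). The gripper opens to 85 mm and grips with 20 to 120 N. Pads are 22 mm wide; open, the fingers measure 114 mm over their backs; the gripper's body (76 mm by 85 mm) begins 54 mm behind the grasp point. The pads swing forward as they close: fully open they stand 13 mm farther back than shut.
Start: joints at [-1.225, 0.351, 1.652, -0, 1.139, -0.085], TCP at [0.23, -0.5, 0.231] pointing down, gripper open.
Joint ranges: [-2.75, 2.75], [-0.79, 2.1], [0.01, 2.65], [-1.57, 4.71], [0.07, 3.14], [-2.87, 2.87]. Speed limits (rad/s): [2.22, 2.22, 2.79, 3.14, 3.14, 3.14].

### API

Orientations are given as a 3x3 rotation matrix whose columns are the frame's x, y, z axes.
In Python, from bench import manip, optics gives the robot as it stands (manip), with the cameras (optics). Calls block until the motion is done:
- manip.move_ptp(position, orientation): joint-space move of the TCP to a pose.
- manip.move_l(position, attitude=None, max_speed=0.15): straight line of the TCP; attitude=None keeps the orientation; max_speed is the mean speed in m/s.
- manip.move_j(angles): joint-space move.
- manip.set_gripper(opening, effort=None): opening from 0.0 (shut) to 1.0 (fully open); effort is the grip in N (None keeps the last); returns when the fingers have stopped.
- manip.dwell(seconds).
- manip.inverse_kinematics(position, orientation): joint angles nearest the present ones, or None.
- optics.grab_frame(name): name is "scene" or "top" or "wrist"; returns the picture (420x560x3 uint8, red, green, blue); there is no depth.
- optics.get_calibration(name): a dict with "camera_matrix" (3x3 intrinsics, pixels), "R" (3x3) and "t" (3): a world point X has camera coordinates R X + t. Camera axes: x right, y down, z forward; pixel columns grow to the right and rows downward; lengths in m; the calibration is good to about 2 mm. A picture is of the moment at which its call begins: read the wrist's pose just before it. get_calibration takes no time and is no camera call; for the wrist camera it gives the pose at the moment of the call.
A pose or a line that the arm cannot do raises manip.Unreachable and nothing moves.
- manip.sign_off(): hands the job in; it is judged then, once.
Readings, each from a call of its own:
- manip.read_time(): time.
- manip.read_qpos(): joint angles.
- manip.read_joint_vel(): joint speeds.
- manip.read_joint_torque(): joint torques, N m.
- manip.read_ee_pos(): TCP position.
- manip.read_tcp_rot(): TCP orientation.
- manip.read_force(): force on the tool from outside, world axes, zero at the start.
- manip.read_ft_torque(): the same for the moment, N m.
- manip.read_grip_width(): opening from 0.0 (shut) to 1.0 (fully open).
- manip.read_grip_force(): force on a finger pad.
Only numpy, scipy, OpenCV 4.12 (cv2) and the standard library are available. Lean on these libraries where they do the work, as an engineer would, in place of code of your own. Each camera call takes 0.05 s, during which the arm holds its last target. There are 200 camera calls.

## Working session

There is one attempt and no reset: what is moved stays moved. The work goes in short steps, each a Python script; the robot and the scene stay as the last script left them, time stands still between calls to the robot, and variables do not carry over. Pictures are saved under pics/ and viewed, at most 14 in all, crops included, and the job is handed in when it is done.

```bash
mkdir -p pics; ls; python3 - <<'E'
from bench import manip, optics
import cv2,numpy as np
np.set_printoptions(precision=4,suppress=True)
for n in("top","scene"):
    f=optics.grab_frame(n); cv2.imwrite(f"pics/{n}0.png",f[:,:,::-1]); c=optics.get_calibration(n)
    print(n,c["camera_matrix"],c["R"],c["t"],-c["R"].T@c["t"])
c=optics.get_calibration("wrist");print(-c["R"].T@c["t"],c["R"],c["camera_matrix"],manip.read_tcp_rot(),manip.read_time())
E
```

```text
bench.py
pics
top [[450.8381   0.     280.2279]
 [  0.     450.8381 207.8106]
 [  0.       0.       1.    ]] [[ 0.0183 -0.9998 -0.008 ]
 [-0.9958 -0.0175 -0.0895]
 [ 0.0893  0.0096 -0.996 ]] [0.2013 0.5146 0.8702] [0.4311 0.2019 0.9144]
scene [[521.2114   0.     284.3651]
 [  0.     521.2114 199.1761]
 [  0.       0.       1.    ]] [[-0.6637 -0.748   0.0036]
 [-0.5163  0.4546 -0.7258]
 [ 0.5413 -0.4835 -0.6879]] [0.4947 0.1989 0.8925] [-0.0521  0.7112  0.7566]
[ 0.2949 -0.4687  0.3731] [[ 0.4186 -0.9082 -0.0003]
 [-0.871  -0.4016  0.2829]
 [-0.2571 -0.1182 -0.9591]] [[359.509    0.     276.847 ]
 [  0.     359.509  212.3238]
 [  0.       0.       1.    ]] [[ 0.9086  0.4176 -0.0003]
 [ 0.4176 -0.9086  0.0009]
 [ 0.0001 -0.001  -1.    ]] 0.1
```

View pics/top0.png

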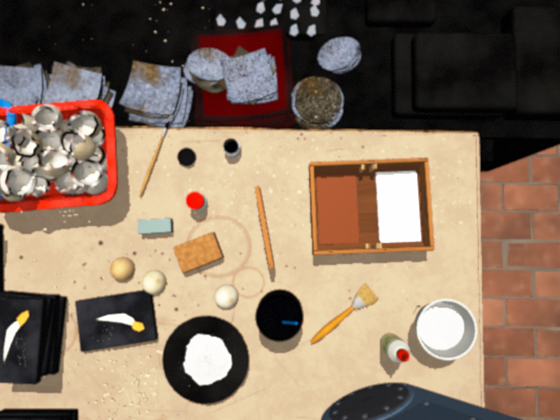

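View pics/scene0.png

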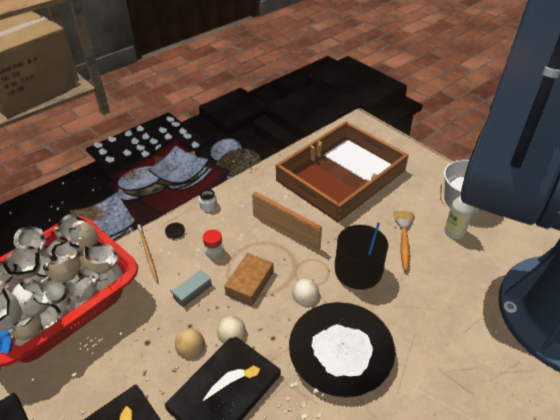

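The top view shows the tray around (370,207), with the brown bay on its left (world +y) and the white bay on its right. The other things are the divider (264,228), block (198,253), stone (155,226), jar (195,201) and ink pot (232,147). The black disc at (187,157) is a distractor. The scene view confirms that the divider is standing. I'll get closer with the wrist camera.

```bash
cat > h.py <<'E'
from bench import manip, optics
import cv2,numpy as np
np.set_printoptions(precision=4,suppress=True)
def cast(c,uv,z):
    uv=np.atleast_2d(np.asarray(uv,float)); d=np.c_[uv,np.ones(len(uv))]@np.linalg.inv(c["camera_matrix"]).T@c["R"]
    o=-c["R"].T@c["t"]; return (o+d*((z-o[2])/d[:,2])[:,None])[:,:2]
def down(psi): 
    c,s=np.cos(psi),np.sin(psi); return np.array([[c,s,0],[s,-c,0],[0,0,-1.]])
def shot(name,fn):
    c=optics.get_calibration(name); f=optics.grab_frame(name); cv2.imwrite("pics/"+fn+".png",f[:,:,::-1])
    np.savez("pics/"+fn+".npz",**c); return f,c
def load(fn): return cv2.imread("pics/"+fn+".png")[:,:,::-1].copy(),dict(np.load("pics/"+fn+".npz"))
E
python3 - <<'E'
from h import *
c=optics.get_calibration("top")
P={}
for n,uv,z in(("tray",(370,207),.046),("div",(264,228),.0625),("block",(198,253),.027),("stone",(155,226),.022),("jar",(195,201),.046),("pot",(232,147),.034)):
    P[n]=cast(c,uv,z)[0]; print(n,P[n],np.hypot(*P[n]))
for n,xy in(("tray",P["tray"]+[-.05,0]),("mid",(P["div"]+P["stone"])/2+[-.04,0])):
    for psi in (0,np.pi/2,-np.pi/2,np.pi): print(n,psi,manip.inverse_kinematics(np.r_[xy,.25],down(psi)))
xy=P["tray"]
manip.move_ptp(np.r_[xy+[-.08,0],.25],down(0)); shot("wrist","w_tray")
xy=(P["div"]+P["stone"])/2
manip.move_ptp(np.r_[xy+[-.08,0],.27],down(0)); shot("wrist","w_obj"); print(manip.read_time())
a,b=load("w_tray")[0],load("w_obj")[0]
cv2.imwrite("pics/both.png",cv2.resize(np.vstack([a,b])[:,:,::-1],None,fx=.7,fy=.7))
E
```

```text
tray [0.5135 0.0369] 0.5148666381320796
div [0.4686 0.2401] 0.5265160212060152
block [0.4188 0.3701] 0.5589035455252727
stone [0.4705 0.4583] 0.6568234833187233
jar [0.5193 0.3758] 0.6409918284703333
pot [0.6296 0.3084] 0.7010531034289297
tray 0 [-0.0206  0.1736  1.8384 -0.      1.1295  1.5501]
tray 1.5707963267948966 [-0.0206  0.1736  1.8384 -0.      1.1295 -0.0206]
tray -1.5707963267948966 None
tray 3.141592653589793 [-0.0206  0.1736  1.8384 -0.      1.1295 -1.5914]
mid 0 [ 0.5985  0.3385  1.6206 -0.      1.1825  2.1693]
mid 1.5707963267948966 [ 0.5985  0.3385  1.6206 -0.      1.1825  0.5985]
mid -1.5707963267948966 [ 0.5985  0.3385  1.6206 -0.      1.1825 -2.5431]
mid 3.141592653589793 [ 0.5985  0.3385  1.6206 -0.      1.1825 -0.9723]
3.4667
```

View pics/both.png

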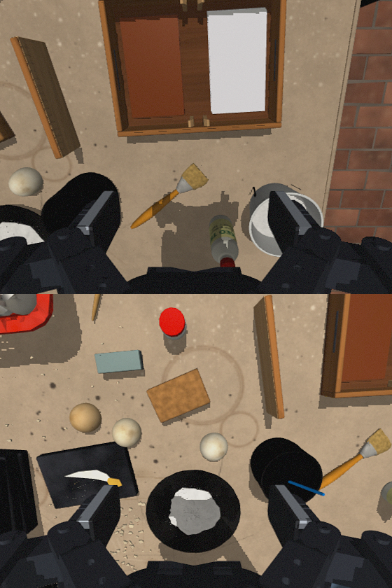

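The wrist views cut off the tops of the targets. The divider shows at (270,355) and the tray's near ribs at (200,122). I'll retake them from further forward.

```bash
python3 - <<'E'
from h import *
manip.move_ptp([.50,.35,.27],down(0)); shot("wrist","w_obj2")
manip.move_ptp([.52,.037,.25],down(0)); shot("wrist","w_tray2"); print(manip.read_time())
a,b=load("w_tray2")[0],load("w_obj2")[0]
cv2.imwrite("pics/both2.png",np.vstack([a[:300],b[:300]])[:,:,::-1])
E
```

```text
5.2833
```

View pics/both2.png

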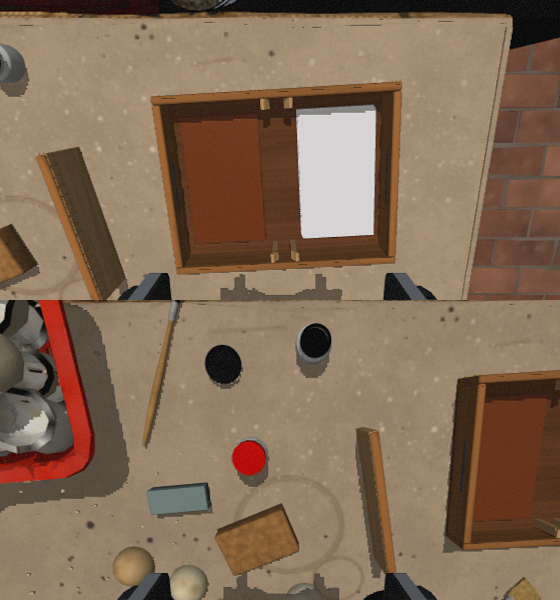

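The upper half shows the tray with near ribs at (276,250) and (294,250) and far ribs at (265,103) and (288,103). The lower half shows all five objects. I'll segment these.

```bash
cat > seg.py <<'E'
from h import *
def blobs(m,amin):
    m=cv2.morphologyEx(m.astype(np.uint8)*255,cv2.MORPH_OPEN,np.ones((3,3)))
    return [k for k in cv2.findContours(m,cv2.RETR_EXTERNAL,cv2.CHAIN_APPROX_NONE)[0] if cv2.contourArea(k)>amin]
def rect(c,k,z):
    w=cast(c,k[:,0,:],z); (x,y),(a,b),t=cv2.minAreaRect((w*1000).astype(np.float32))
    if a>b: a,b,t=b,a,t+90   # t: direction of the short side
    return np.array([x,y,a,b,(t+90)%180-90])
def box(f,u0,v0,u1,v1):
    m=np.zeros(f.shape[:2],bool); m[v0:v1,u0:u1]=1; return m
E
python3 - <<'E'
from seg import *
f,c=load("w_tray2"); hsv=cv2.cvtColor(f,cv2.COLOR_RGB2HSV); H,S,V=cv2.split(hsv)
B=box(f,165,90,392,262)
for n,m in(("white",(V>170)&(S<40)&B),("brown",(H<12)&(S>150)&(V>70)&B)):
    for k in blobs(m,2000): print(n,cv2.boundingRect(k),rect(c,k,.008))
f2,c2=load("w_obj2"); hsv2=cv2.cvtColor(f2,cv2.COLOR_RGB2HSV)
for n,uv in(("stone",(180,195)),("stoneside",(180,210)),("block",(258,240)),("bside",(255,268)),("table",(300,280)),("divtop",(368,180)),("divside",(380,180)),("pot",(315,42)),("potside",(312,65)),("rim",(225,88)),("sheet",(225,180))):
    ff=hsv if n in("rim","sheet") else hsv2; print(n,ff[uv[1],uv[0]])
u=lambda f,x,y,w,h,s:cv2.resize(f[y:y+h,x:x+w],None,fx=s,fy=s,interpolation=cv2.INTER_NEAREST)
# crops: ribs far, near ; divider, block+stone, pot
R=np.vstack([u(f,250,85,50,35,6),u(f,250,235,60,35,5)])[:, :300]
o=np.vstack([u(f2,340,120,70,160,3.),np.zeros((0,210,3),np.uint8)])
cv2.imwrite("pics/crops.png",np.hstack([np.vstack([R,np.zeros((480-R.shape[0],300,3),np.uint8)]),o,u(f2,145,120,135,160,2)[:320].repeat(1,0) if 0 else np.vstack([u(f2,140,120,165,160,1.75),u(f2,290,15,60,80,2.5)[:, :150].copy().repeat(1,0) if 0 else np.hstack([u(f2,290,15,60,80,2.5),np.zeros((200,139,3),np.uint8)])])])[:,:,::-1])
E
```

```text
white (297, 111, 79, 127) [518.2889 -25.878   81.5563 135.5128 -86.651 ]
brown (180, 118, 86, 126) [511.2886  96.1079  83.5651 136.7277 -86.7479]
stone [ 75  33 124]
stoneside [ 80  31 123]
block [ 15 150 136]
bside [ 15  76 104]
table [ 15  74 149]
divtop [ 16 113  77]
divside [ 15 174 148]
pot [ 20 121  19]
potside [15 73 91]
rim [ 18  74 165]
sheet [  8 172 114]
```

View pics/crops.png

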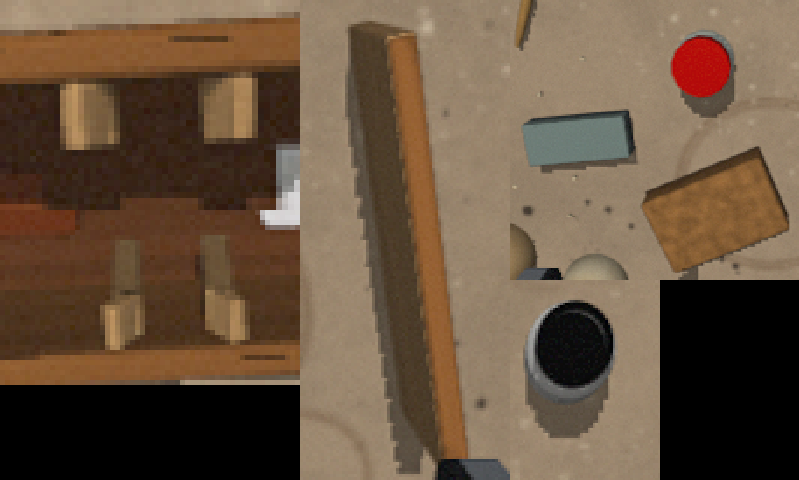

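```bash
cat > m.py <<'E'
from seg import *
f,c=load("w_tray2"); g=f[:,:,0].astype(float)
u=lambda x,y:cast(c,[x,y],.046)[0]
print("slot mid far/near",u(275.8,98.3),u(284.6,261.4))
th=np.radians(3.3); ex=np.array([np.cos(th),np.sin(th)]); ey=np.array([-ex[1],ex[0]])
def proj(c,p): q=c["R"]@p+c["t"]; q=c["camera_matrix"]@q; return q[:2]/q[2]
def edge(g,c,p0,d,s,z,sign):
    t=np.arange(-s,s,.00025); pr=np.array([proj(c,np.r_[p0+d*x,z]) for x in t]).astype(np.float32)
    v=cv2.remap(g.astype(np.float32),pr[None,:,0],pr[None,:,1],cv2.INTER_LINEAR)[0]
    v=cv2.GaussianBlur(v[None],(0,0),4)[0]; dv=np.gradient(v)*sign; return t[dv.argmax()],dv.max()
for nm in ("w_tray2",):
  C0=np.array([.516,.035]); 
  for z in(.046,):
    far=[];near=[];L=[];Rr=[]
    for a in np.r_[np.arange(-.09,-.02,.007),np.arange(.02,.09,.007)]:
        far.append(.0825+edge(g,c,C0+ey*a+ex*.0825,ex,.007,z,1)[0]); near.append(-.0825+edge(g,c,C0+ey*a-ex*.0825,ex,.007,z,-1)[0])
    for a in np.arange(-.06,.065,.01):
        L.append(.108+edge(g,c,C0+ex*a+ey*.108,ey,.007,z,1)[0]); Rr.append(-.108+edge(g,c,C0+ex*a-ey*.108,ey,.007,z,-1)[0])
    for n,q in(("far",far),("near",near),("L",L),("R",Rr)): print(n,np.median(q),np.round(np.array(q)*1e3,1))
for nm,B in(("w_tray",(0,40,120,235)),("w_obj",(345,0,410,180)),("w_obj2",(350,120,400,290)),("w_tray2",(30,140,130,300))):
    f,c=load(nm); H,S,V=cv2.split(cv2.cvtColor(f,cv2.COLOR_RGB2HSV))
    for k in blobs((S>145)&(V>110)&box(f,*B),150): print("div",nm,cv2.boundingRect(k),rect(c,k,.0625))
f,c=load("top"+"0") if 0 else (cv2.imread("pics/top0.png")[:,:,::-1],optics.get_calibration("top"))
H,S,V=cv2.split(cv2.cvtColor(np.ascontiguousarray(f),cv2.COLOR_RGB2HSV))
for k in blobs((S>150)&(V>120)&box(f,250,180,280,275),60): print("div top",cv2.boundingRect(k),rect(c,k,.0625))
f,c=load("w_obj2"); H,S,V=cv2.split(cv2.cvtColor(f,cv2.COLOR_RGB2HSV))
for n,m,z in(("stone",(H>60)&(H<110)&(V>110)&box(f,140,170,220,220),.022),("block",(S>115)&(V>110)&box(f,205,195,310,280),.027),
  ("jar",((H<6)|(H>174))&(S>200)&(V>120)&box(f,220,130,280,185),.046),("pot",(V<70)&box(f,290,15,340,62),.034)):
    for k in blobs(m,100): print(n,cv2.boundingRect(k),rect(c,k,z))
E
python3 m.py
```

```text
slot mid far/near [0.5992 0.0396] [0.4364 0.0302]
far 0.08475 [84.8 85.  84.8 84.8 84.8 84.8 84.8 84.8 84.8 84.5 84.8 84.8 84.8 84.8
 84.8 84.8 84.5 84.8 84.8 84.8]
near -0.080625 [-80.5 -80.5 -80.5 -81.2 -80.5 -80.2 -80.5 -80.8 -80.5 -80.8 -80.8 -80.5
 -81.5 -80.8 -80.2 -80.8 -80.8 -81.2 -80.8 -80.5]
L 0.108 [107.8 108.  108.  108.  108.  108.  107.8 108.  108.  108.  108.  108.
 108. ]
R -0.108 [-108.2 -108.  -108.  -108.2 -108.  -108.  -108.2 -108.  -108.  -108.
 -108.  -108.  -108. ]
div w_tray (15, 53, 72, 173) [471.8335 240.0058   8.1751 156.2634 -78.3804]
div w_obj (379, 2, 27, 176) [471.8831 241.6418   8.4828 156.5578 -78.3759]
div w_obj2 (370, 132, 26, 141) [475.6102 242.2466   8.5217 149.8779 -78.261 ]
div w_tray2 (37, 155, 62, 145) [474.8665 240.4074   8.2299 151.1122 -78.4278]
div top (256, 187, 17, 81) [471.07   240.4002   8.468  154.361  -78.4947]
stone (147, 187, 60, 27) [471.9243 461.181   26.6104  64.0765   5.18  ]
block (215, 211, 83, 64) [422.25   372.4068  53.3643  82.5277  22.7424]
jar (233, 142, 32, 33) [521.9121 378.0573  31.5903  32.5287  89.3595]
pot (300, 23, 31, 35) [633.1672 312.425   28.8867  29.8818 -89.0137]
```

The tray measurement closes well, with an inner size of 165.4 x 216. That puts its centre at (0.5181, 0.0351) with yaw 3.3°. The divider is at (0.4719, 0.241), yaw 11.6°. Next is the divider.

```bash
cat >> h.py <<'E'
T=np.array([.51806,.03512]); TH=np.radians(3.3)
ex=np.array([np.cos(TH),np.sin(TH)]); ey=np.array([-ex[1],ex[0]])
def tray(x,y): return T+ex*x+ey*y
def lower(xy,z0,z1,step=.004,fmax=8,sp=.05):
    f0=manip.read_force()[2]; z=z0
    while z>z1+1e-6:
        z=max(z1,z-step); manip.move_l(np.r_[xy,z],max_speed=sp)
        d=manip.read_force()-np.r_[0,0,f0]
        if d[2]>fmax: print("contact z",z,manip.read_ee_pos(),d); return z
    print("no contact",z,d); return None
E
python3 - <<'E'
from h import *
p=[.4719,.241]; R=down(np.radians(11.6))
manip.set_gripper(.5,effort=50)
manip.move_ptp(np.r_[p,.12],R); manip.move_l(np.r_[p,.036],max_speed=.12)
print(manip.read_force()); manip.set_gripper(0,effort=50); print("grip",manip.read_grip_width(),manip.read_grip_force(),manip.read_force())
manip.move_l(np.r_[p,.16],max_speed=.15); print(manip.read_grip_width(),manip.read_force())
manip.move_ptp(np.r_[tray(0,0),.16],down(TH))
shot("wrist","hold"); shot("top","hold_top"); print(manip.read_time())
a,b=load("hold")[0],load("hold_top")[0]
cv2.imwrite("pics/hold2.png",np.vstack([a[:300],cv2.resize(b[130:280,270:460],None,fx=2,fy=2)[:300,:380].copy() if 0 else np.hstack([cv2.resize(b[130:280,270:460],None,fx=2,fy=2),np.zeros((300,180,3),np.uint8)])])[:,:,::-1])
E
```

```text
[ 0.1773 -0.3005  0.1255]
grip 0.10340386661179164 49.662811160087585 [-2.1001  0.2847  7.5355]
0.10348803550508164 [-0.6585  0.2617 -1.4165]
9.9167
```

View pics/hold2.png

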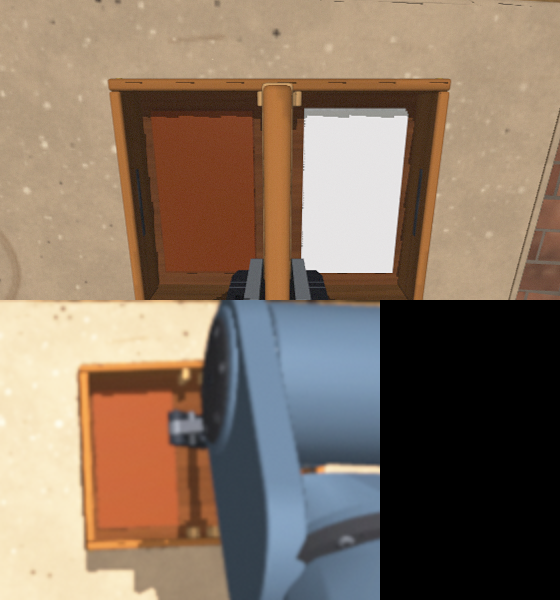

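The divider is held straight, with its far end at about (277,84). I'll check its centring along the tray from that.

```bash
python3 - <<'E'
from h import *
f,c=load("hold"); g=cv2.cvtColor(f,cv2.COLOR_RGB2GRAY)
S=cv2.cvtColor(f,cv2.COLOR_RGB2HSV)
print([int(g[v,277]) for v in range(76,100)],[int(g[v,262]) for v in range(76,100)])
print([int(x) for x in g[180,255:300]])
for v in(83,84,85):
    w=cast(c,[277,v],.1865)[0]-T; print(v,w@ex*1e3,w@ey*1e3)
for v in (110,200):
  for u in(265,291):
    w=cast(c,[u,v],.1865)[0]-T; print(u,v,w@ex*1e3,w@ey*1e3)
E
```

```text
[165, 163, 132, 101, 110, 111, 94, 148, 164, 86, 111, 115, 120, 122, 127, 128, 127, 124, 123, 126, 128, 129, 129, 129] [166, 166, 134, 101, 112, 118, 117, 109, 102, 115, 136, 143, 141, 135, 118, 115, 113, 110, 108, 108, 107, 107, 108, 110]
[75, 73, 75, 73, 75, 77, 75, 77, 80, 98, 116, 118, 124, 128, 129, 133, 128, 131, 129, 134, 134, 133, 133, 131, 133, 133, 132, 129, 128, 127, 122, 120, 114, 109, 99, 87, 80, 79, 77, 82, 82, 80, 78, 81, 81]
83 78.53085039612978 1.5348058042079196
84 78.24560123359566 1.5343185516828255
85 77.95992748792075 1.5338305738998292
265 110 70.67139635445145 5.22459745489826
291 110 70.68412041301683 -2.7990691754090173
265 200 41.999669837436926 5.446880898107739
291 200 42.01295724184299 -3.1645214869823186
```

The camera puts the held board about 1.2 mm off in y, so I'll shift the target by -1.1 mm. Then I'll lower it with force checks.

```bash
sed -i 's/^T=.*/T=np.array([.51806,.03512]); TH=np.radians(3.3)/' h.py; python3 - <<'E'
from h import *
p=tray(0,-.0011)
manip.move_l(np.r_[p,.088],attitude=down(TH),max_speed=.12)
z=lower(p,.088,.040,step=.004,fmax=6,sp=.05)
print(manip.read_ee_pos(),manip.read_force(),manip.read_time())
f,c=shot("wrist","ins"); 
E
```

```text
contact z 0.04 [0.5189 0.0339 0.0415] [-5.7027 -1.9185 21.1294]
[0.5189 0.0339 0.0415] [-5.7027 -1.9185 20.4711] 13.6667
```

View pics/ins.png

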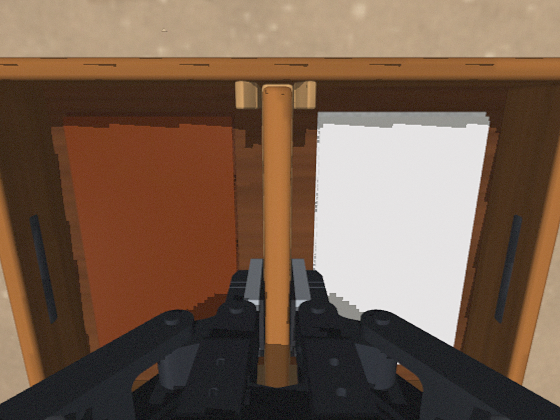

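The TCP stopped at z = 0.0415, against 0.042 expected for fully home. The picture shows the board between the ribs at (277,90). I'll release it, verify, and do the abrasives.

```bash
cat >> h.py <<'E'
def pick(p,psi,h,op,effort=45):
    psi=np.radians(psi)
    manip.set_gripper(op,effort=effort); manip.move_ptp(np.r_[p,.14],down(psi)); manip.move_l(np.r_[p,h],max_speed=.12)
    print("pre",manip.read_force()); manip.set_gripper(0,effort=effort); print("grip",manip.read_grip_width()*85,manip.read_grip_force())
    manip.move_l(np.r_[p,.16],max_speed=.15); print("lift",manip.read_grip_width()*85,manip.read_force())
def place(p,psi,h,extra):
    manip.move_ptp(np.r_[p,.16],down(np.radians(psi))); zc=.008+h
    manip.move_l(np.r_[p,zc+.006],max_speed=.12); lower(p,zc+.006,zc-.002,step=.002,fmax=3,sp=.03)
    w=manip.read_grip_width(); manip.set_gripper(min(1,w+extra/85)); manip.move_l(np.r_[p,.16],max_speed=.12); print("t",manip.read_time())
E
python3 - <<'E'
from h import *
manip.set_gripper(.4); manip.move_l(np.r_[tray(0,-.0011),.16],max_speed=.12); shot("wrist","rel")
pick(np.array([.421,.3713]),112.7,.003,.9); 
place(tray(-.034,.0555),93.3,.003,8)
shot("wrist","blk")
a,b=load("rel")[0],load("blk")[0]
cv2.imwrite("pics/relblk.png",np.vstack([a[:300],b[:300]])[:,:,::-1])
E
```

```text
pre [-0.2813 -0.0716 -0.4035]
grip 53.81499826712015 48.05981397628784
lift 54.050273680515915 [-0.6215  0.1786 -1.3117]
contact z 0.011000000000000001 [0.4811 0.0886 0.0118] [-4.3312 -0.3881 15.2281]
t 24.775
```

View pics/relblk.png

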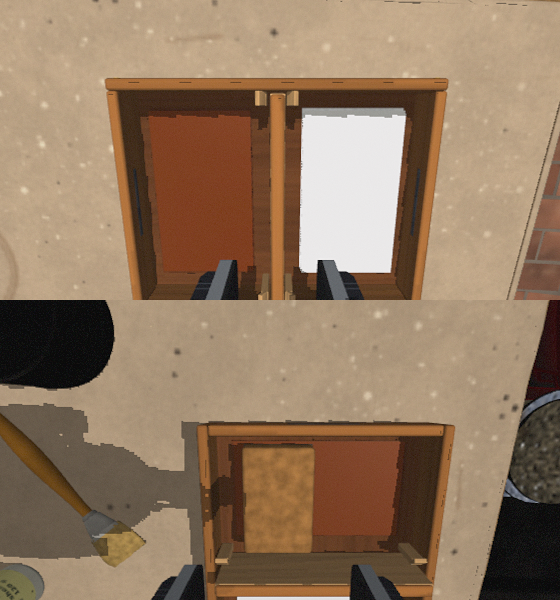

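The divider sits between both rib pairs and is home. The block lies flat in the brown bay at (278,500), so the rest can follow.

```bash
python3 - <<'E'
from h import *
pick(np.array([.4706,.460]),95.2,.003,.6); place(tray(.042,.0555),93.3,.003,8)
pick(np.array([.5205,.3768]),3.3,.010,.65); place(tray(-.038,-.058),3.3,.010,10); shot("wrist","jar")
pick(np.array([.632,.3113]),180,.004,.65); place(tray(.038,-.058),183.3,.004,10)
manip.move_ptp([.40,-.15,.28],down(0)); 
manip.move_ptp([.42,.037,.28],down(0)); shot("wrist","end1")
manip.move_ptp([.50,.037,.28],down(0)); shot("wrist","end2")
manip.move_ptp([.3,-.4,.25],down(0)); shot("top","endt"); shot("scene","ends");print(manip.read_time())
a,b=load("end2")[0],load("ends")[0]
cv2.imwrite("pics/end.png",np.vstack([a[:300],np.hstack([cv2.resize(b[100:230,260:420],None,fx=2.3,fy=2.3),np.zeros((299,192,3),np.uint8)])])[:,:,::-1])
E
```

```text
pre [-0.0462  0.3803 -0.0391]
grip 26.856467913306933 46.14855632185936
lift 26.63983231293692 [ 0.1018 -0.1909 -1.3378]
contact z 0.011000000000000001 [0.557  0.093  0.0119] [-4.8866 -0.0731 11.6693]
t 34.45
pre [-0.2443 -0.3827 -0.1458]
grip 34.15252610318522 44.2971680033952
lift 34.30758783034521 [-0.0159 -0.2703 -1.1273]
contact z 0.017999999999999995 [ 0.4837 -0.025   0.0189] [-4.2537  0.7781 17.4042]
t 44.3833
pre [-0.0785 -0.1146  0.9742]
grip 34.103031551303054 45.40293952773936
lift 33.68802157376468 [-0.1725  0.0609 -0.8304]
contact z 0.012 [ 0.5596 -0.0206  0.013 ] [-4.619   0.0079 14.0498]
t 54.6833
60.25
```

View pics/end.png

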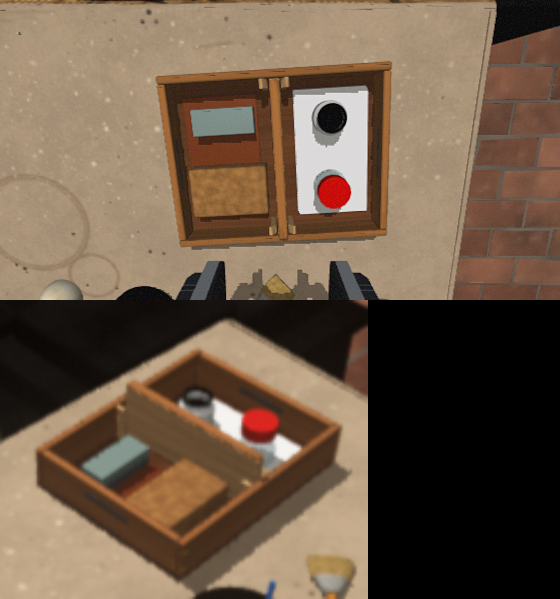

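The stone (222,122) and block (228,190) lie flat in the brown bay. The pot (330,118) and jar (333,192) stand upright on the white paper. The divider is home between the ribs, and the robot is clear of everything.

```bash
python3 -c "
from bench import manip, optics
print(manip.sign_off())"
```

```text
the job is handed in; nothing more can be done
None
```

The job is handed in at about 60 s of the 128 s: the divider went in first and is fully home, the sanding block and rubbing stone lie flat on the brown sheets, and the ink pot and red-capped jar stand upright on the white paper.

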